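Close the lamp shutter and hold a condenser bracket over the microscope stage

ROBOT

A 6-joint arm with a two-finger parallel gripper is mounted at the origin on the work surface. World frame = base frame: x ahead of the robot, y to its left, z up, the work surface at z = 0. Lengths are in m, angles in degrees, forces in N, time in s.
With the tool pointing down it reaches from about 0.25 to 0.725 m from the base axis. Payload 9.7 kg.
Tool frame: the origin (TCP) lies midway between the tips of the shut fingers; the grasp point (between the pads) lies 19 mm behind it; z points along the fingers, x is the direction in which the jaws open and shut, and the axes are right-handed (so a half turn about z gives the same grasp; the last joint's range is limited). The gripper opens to 85 mm and grips with 20 to 120 N. Pads are 22 mm wide; open, the fingers measure 114 mm over their backs; the gripper's body (76 mm by 85 mm) begins 54 mm behind the grasp point. The pads swing forward as they close: fully open they stand 13 mm farther back than shut.
Start: joints at [74.37, 4.979, 10.078, 95.1, 0, 90], TCP at [0.148, 0.53, 0.231] pointing down, gripper open.
Joint ranges: [-179.16, 179.16], [-48.56, 103.87], [-65.8, 70.77], [-126.05, 130.52], [-82.76, 87.17], [-180, 180]. Speed limits (degrees/s): [127.2, 127.2, 147.25, 180, 180, 180].

INTERFACE

Orientations are given as [roll, pitch, yaw] about the fixed x, y, z axes, in that order (R = Rz(yaw) Ry(pitch) Rx(roll)).
In Python, from workcell import sensors, camera, get_calibration, bot, recognise, place_of gives the robot as it stands. The module is installed in compiled form; this text tells all that it offers.
- The arm moves only by the tool send_rows, never from a script. Its argument "plan" is a list of rows, each a list of 3 entries, a list of its own where there are three numbers: the shift along the tool's x, y, z normalised to -1 to 1, where 1 is 0.3 m, then the turn, a rotation vector about the tool's x, y, z normalised to -1 to 1, where 1 is pi rad, then the closure, from -1 (fully open) to 1 (shut). In form: [[[x, y, z], [rx, ry, rz], claw], ...]. A call has 1 to 10 rows; each row is the pose to reach, as a shift and turn from the pose commanded when the call began, along the tool's axes at that moment, turning the shorter way round; what a row does not reach only later rows make up. A row lasts 1/10 s, in which the tool goes at most 50 mm and 8.59 degrees, less where a joint would pass 70% of its speed; a pose out of reach is approached as far as the arm can. A call with a number of a shift or a turn outside -1 to 1 is refused whole. A call with a gripper value outside its range is refused whole. The fingers move at their own pace and stop on an object; "force" is the grip in N (left out, the last holds). Time passes only in rows, so rows that repeat a pose let the fingers close. It gives the time, the measured TCP pose, the force and the opening at its end, in the units of the state.
- sensors.get_obs(): the state, without advancing time (a new reading comes with each control period).
- camera(name): name is "scene" or "top"; returns the picture (384x512x3 uint8, blue, green, red); there is no depth.
- get_calibration(name): a dict with "fx", "fy", "cx", "cy" (pixels), "R" (3x3) and "t" (3): a world point X has camera coordinates R X + t. Camera axes: x right, y down, z forward; pixel columns grow to the right and rows downward; lengths in m; the calibration is good to about 2 mm. A picture is of the moment at which its call begins. get_calibration takes no time and is no camera call.
- bot.job_done(): hands the job in, once; it reports no verdict.
Trained networks look in the newest picture that a camera, given by its name, has taken for a name from the list of things; names that differ only in an ending like _2 or _b are one class to them, and where a whole thing is asked for, a point or a joint stands for the part that bears it (a point fixed in the world has none). Each returns a list of dicts, best first, with "p" (0 to 1); they miss things now and then, are a little off and sometimes report something else, mostly with a low value. They report only what shows in the picture. A call takes as long as a camera call. They do not tell look-alikes from the thing itself.
- recognise(label, camera): "point" ([column, row] in pixels, amid what is visible of it).
- place_of(label, camera): "point" ([column, row] in pixels: a listed point, or the origin of a listed thing).
The state is a dict: "time": time; "q": joint angles; "qd": joint speeds; "joint_efforts": joint torques, N m; "ee_pos": TCP position; "tcp_rot": TCP orientation; "wrist_force": force on the tool from outside, world axes, zero at the start; "torque": the same for the moment, N m; "opening": finger opening in m.
Only numpy, scipy, OpenCV 4.12 (cv2) and the standard library are available. Lean on these libraries where they do the work, as an engineer would, in place of code of your own. Each camera call takes 0.05 s, during which the arm holds its last target. There are 200 camera calls.

TASK

First push the sprung plunger on the shutter box all the way down to close the light shutter. Then pick up the condenser bracket by its balance point, not its middle, and hold it level about 5 cm above the stage's mounting block, lens barrel directly over the round opening and foot directly over the block, never touching the stage and leaving the other things alone. Finish while still holding it there, steady, ready for a colleague to fasten: do not put it down or let go.

Things in the scene. Friction and masses are not known exactly. Their poses are not given: they have to be found in the camera images.
- bracket_mid (a point): Centre of the condenser bracket's bar: half-way between barrel and foot axes (85 mm to each), 49 mm above the bracket's underside. x runs along the bar towards the barrel, z is up. The bar, 20 mm wide and 18 mm tall, 40 to 58 mm above the table, is bare from 73 mm along -x to 62 mm along +x. The balance point (centre of mass along the bar) is 38 mm from here along +x, towards the barrel.
- bracket: Condenser bracket, loose, 0.35 to 0.65 kg: an aluminium bar with a heavy black round lens barrel (46 mm diameter, 62 mm tall) at one end and a light aluminium foot (24 mm along the bracket, 34 mm across, 60 mm tall) at the other. It stands like a bridge on barrel and foot. Origin on its underside, 5 mm along +x from bracket_mid and 49 mm below it; same axes.
- bracket_barrel (a point): Centre of the lens barrel's underside (85 mm along +x of bracket_mid and 49 mm below it).
- bracket_foot (a point): Centre of the foot's underside (85 mm along -x of bracket_mid and 49 mm below it).
- stage: Fixed microscope stage: black plate 260 mm (its x) by 160 mm (its y) on two cream rails, plate top 50 mm above the table. Origin on the table under the plate's centre, z up. Towards its -x end a steel mounting block stands on it, towards its +x end is a round opening.
- stage_opening (a point): Centre of the 66 mm round opening in the stage, at the plate's top face; 70 mm from the stage's centre along its +x.
- stage_block (a point): Centre of the top of the steel mounting block on the stage (34 mm along the stage's x, 60 mm across, top 70 mm above the table); 100 mm from the stage's centre along its -x, 170 mm from the opening's centre.
- plunger_top (a point): Centre of the top of the plunger's round black head (32 mm diameter), 70 mm above the table when up; it moves down with the plunger. The fixed cream shutter box under it is 90 by 76 mm and 44 mm tall.
- plunger (a joint): Stroke of the sprung plunger, m: 0 up, 0.012 fully down. Vertical; the spring needs 2 N to start and 8 N fully down, and it comes back up when let go.
- canister: Bystander: small clear jar with black cap, 44 mm diameter, 70 mm tall, standing loose; origin at its underside.
- dish: Bystander: glass dish, 60 mm diameter, 14 mm tall, loose; origin at its underside.
- slide_box: Bystander: grey slide box 80 by 100 by 35 mm, loose; origin at its underside.
- oil: Bystander: amber oil bottle, 40 mm diameter, 75 mm tall, standing loose; origin at its underside.
Mind the look-alikes: they are no part of the job. Leave any brown look-alike of the part that bears plunger_top alone.

How it is judged (in metres and radians):
On the way, in this order (a step that is already met when the one before it is completed fails the run):
1. the plunger is pushed fully down (value of joint plunger above 0.0105 m), for 0.1 s.
2. the bracket is lifted clear of the table, gripped at its balance point (height (world z) of each of bracket_barrel, bracket_foot above 0.03 m and x of the grasp point in the frame of bracket_mid between 0.018 and 0.058 m and contact force between the fingers and bracket above 1 N), for 0.2 s.
At the end, for the whole second after the job is handed in: Fingers hold the bracket within 20 mm of its balance point along the bar, level within 0.12 rad, at rest, off the stage; barrel and foot each within 25 mm (horizontally) of the centres of opening and block, their undersides 90 to 160 mm above the table (20 to 90 mm above the block) (horizontal distance between bracket_barrel and stage_opening below 0.025 m and horizontal distance between bracket_foot and stage_block below 0.025 m and height (world z) of bracket_foot between 0.09 and 0.16 m and height (world z) of bracket_barrel between 0.09 and 0.16 m and angle between bracket_mid's own z axis and vertical below 0.12 rad and x of the grasp point in the frame of bracket_mid between 0.018 and 0.058 m and contact force between the fingers and bracket above 1 N and contact force between bracket and stage below 0.3 N and linear speed of bracket below 0.03 m/s and angular speed of bracket below 0.2 rad/s); the arm keeps its last pose, push and grip.
It fails at once if the bracket touches the stage (contact force between bracket and stage above 1 N).
It fails at once if a bystander is moved more than 30 mm (distance of any of canister, dish, slide_box, oil from where it was at the start of the episode above 0.03 m).
It also fails if it takes over 59 s, if anything falls off the work surface, if the arm or the gripper's body presses on something with over 40 N, if the wrist force passes 120 N, or if a joint passes its speed limit or range.

## Working session

There is one attempt and no reset: what is moved stays moved. The work goes in short steps, Python scripts to look and compute and a tool call to move; the robot and the scene stay as the last step left them, time stands still between calls to the robot, and variables do not carry over. Pictures are saved under pics/ and viewed, on a budget of 10 in all, crops included, one or two more only if the job needs it, and the job is handed in when it is done.

Besides the shell and the picture viewer there is one more tool, called in YAML: its name, and indented under it one key for each argument. send_rows: Moves the arm, as the interface text tells. Scaled input: -1 to 1 covers 0.3 m each way for a shift and pi rad each way for a turn. Its arguments: {"type":"object","properties":{"plan":{"type":"array"},"force":{"type":"number"}},"required":["plan"]}

```bash
mkdir -p pics; cat > h.py <<'E'
import numpy as np, cv2
from workcell import sensors, camera, get_calibration, bot, recognise, place_of
def ray(cam,px,z):
    c=get_calibration(cam);R=np.array(c["R"]);t=np.array(c["t"])
    d=R.T@np.array([(px[0]-c["cx"])/c["fx"],(px[1]-c["cy"])/c["fy"],1]);o=-R.T@t
    return o+d*(z-o[2])/d[2]
def proj(cam,X):
    c=get_calibration(cam);p=np.array(c["R"])@np.array(X)+np.array(c["t"])
    return np.array([c["fx"]*p[0]/p[2]+c["cx"],c["fy"]*p[1]/p[2]+c["cy"]])
E
python3 - <<'E'
from h import *
np.set_printoptions(precision=3,suppress=True)
ims=[camera(n) for n in("top","scene")]
for n,i in zip(("top","scene"),ims): cv2.imwrite(f"pics/{n}1.png",cv2.resize(i,(800,600)))
Z=dict(bracket_mid=.049,bracket_barrel=0,bracket_foot=0,stage_opening=.05,stage_block=.07,plunger_top=.07,stage=0,canister=0,dish=0,slide_box=0,oil=0)
for k,z in Z.items():
  for n in("top","scene"):
    for r in place_of(k,n)[:3]:
      print(k,n,round(r["p"],2),np.array(r["point"]),ray(n,r["point"],z)[:2])
print(sensors.get_obs())
E
```

```text
bracket_mid top 0.77 [337.  189.5] [ 0.565 -0.26 ]
bracket_mid scene 0.66 [170.  184.9] [ 0.557 -0.24 ]
bracket_barrel top 0.67 [329.6 166.7] [ 0.646 -0.251]
bracket_barrel scene 0.85 [155.9 217.8] [ 0.641 -0.259]
bracket_foot top 0.67 [384.3 166. ] [ 0.646 -0.432]
bracket_foot top 0.64 [329.5 218.4] [ 0.477 -0.245]
bracket_foot scene 0.91 [181.4 178.8] [ 0.474 -0.239]
stage_opening top 0.74 [179.7 160.9] [0.66  0.228]
stage_opening scene 0.81 [338.6 235.9] [0.664 0.229]
stage_block top 0.77 [194.  216.1] [0.488 0.18 ]
stage_block scene 0.59 [326.1 180.7] [0.487 0.184]
plunger_top top 0.65 [321.  251.9] [ 0.375 -0.199]
plunger_top top 0.64 [267.7 224.8] [ 0.458 -0.041]
plunger_top top 0.56 [231.6 262.5] [0.348 0.069]
plunger_top scene 0.43 [201.3 144.5] [ 0.389 -0.195]
plunger_top scene 0.42 [253.  165.3] [ 0.458 -0.025]
stage top 0.59 [188.2 185.8] [0.588 0.21 ]
stage scene 0.58 [334.1 222.3] [0.571 0.218]
canister top 0.66 [252.6 162.3] [0.663 0.001]
canister scene 0.67 [246.7 232.9] [ 0.651 -0.005]
canister scene 0.31 [423.8 217.8] [0.511 0.456]
dish top 0.57 [255.3 135.6] [ 0.752 -0.01 ]
dish scene 0.85 [234.9 265.8] [ 0.762 -0.012]
slide_box top 0.91 [388.4 167.1] [ 0.643 -0.445]
slide_box top 0.62 [189.8 212.1] [0.503 0.204]
slide_box scene 0.6 [ 95.3 212.6] [ 0.652 -0.43 ]
oil top 0.63 [112.5 207.8] [0.52  0.451]
oil scene 0.67 [424.8 221.5] [0.525 0.457]
{'time': 1.2, 'q': array([74.37 ,  4.98 , 10.079, 95.099,  0.002, 89.999]), 'qd': array([ 0.117,  0.042,  0.095, -0.012, -0.134,  0.041]), 'joint_efforts': array([  0.002, -52.01 ,  46.486,   0.002,  -0.   ,  -0.   ]), 'ee_pos': array([0.148, 0.53 , 0.231]), 'tcp_rot': array([-179.998,   -0.   ,   74.37 ]), 'wrist_force': array([-0.653,  0.149,  0.011]), 'torque': array([ 0.043, -0.024, -0.027]), 'opening': 0.0849934801174151}
```

View pics/top1.png

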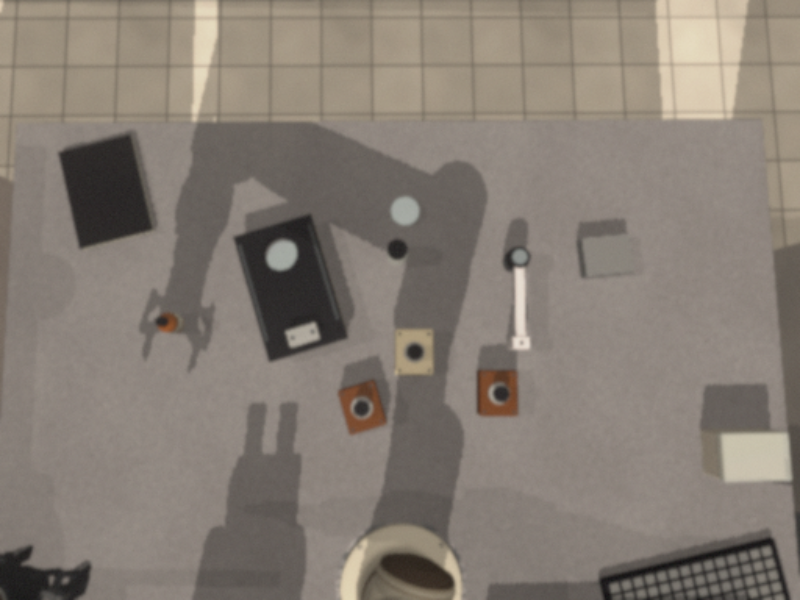

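View pics/scene1.png

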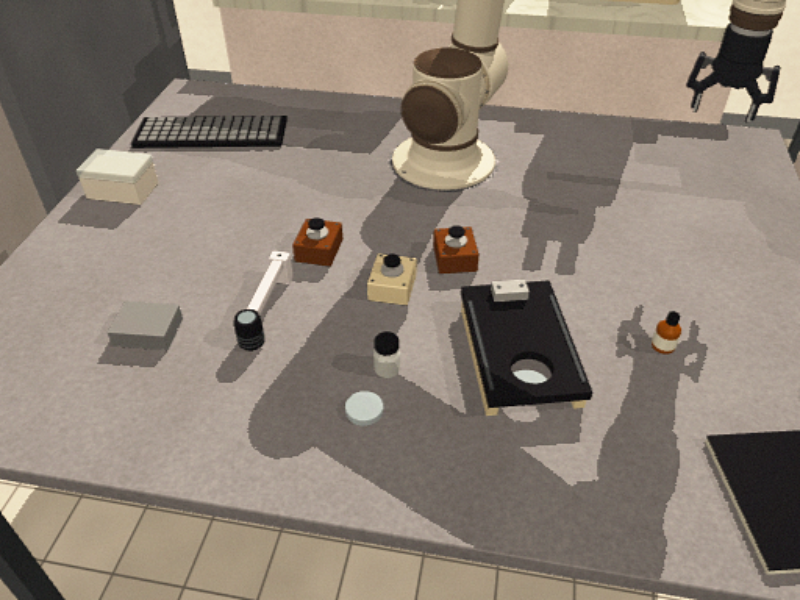

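Seen in the 800×600 top view: plunger candidates are the cream box at (415,351) and brown look-alikes at (362,407) and (500,393). I choose the cream one. The bracket's barrel is at (519,256) and its foot at (520,343). The stage opening is at (282,255) and its block at (302,334). Next is a close crop with the fitted models overlaid.

```bash
cat > fit.py <<'E'
from h import *
from scipy.optimize import least_squares
np.set_printoptions(precision=4,suppress=True)
def P(pose,p):
    x,y,a=pose;return [x+p[0]*np.cos(a)-p[1]*np.sin(a),y+p[0]*np.sin(a)+p[1]*np.cos(a),p[2]]
def fit(obs,x0):
    f=lambda s:np.concatenate([proj(n,P(s,p))-px for n,p,px in obs])
    r=least_squares(f,x0,loss="soft_l1");print(r.x,np.degrees(r.x[2]),r.fun.reshape(-1,2).tolist() and np.round(f(r.x),1));return r.x
E
python3 - <<'E'
from fit import *
t,s="top","scene"
br=fit([(t,[0,0,.049],(337,189.5)),(s,[0,0,.049],(170,184.9)),(t,[.085,0,0],(329.6,166.7)),(s,[.085,0,0],(155.9,217.8)),(t,[-.085,0,0],(329.5,218.4)),(s,[-.085,0,0],(181.4,178.8))],[.56,-.25,0])
st=fit([(t,[.07,0,.05],(179.7,160.9)),(s,[.07,0,.05],(338.6,235.9)),(t,[-.1,0,.07],(194,216.1)),(s,[-.1,0,.07],(326.1,180.7)),(t,[0,0,0],(188.2,185.8)),(s,[0,0,0],(334.1,222.3))],[.58,.2,.2])
np.save("p.npy",[br,st])
a=np.linspace(0,2*np.pi,25)
circ=lambda c,r,z:[[c+r*np.cos(i),r*np.sin(i),z] for i in a]
rect=lambda c,hx,hy,z:[[c+hx*i,hy*j,z] for i,j in((-1,-1),(1,-1),(1,1),(-1,1),(-1,-1))]
pl=[.458,-.035,0]
L=[(br,circ(.085,.023,.062)),(br,rect(-.085,.012,.017,.06)),(br,rect(0,.07,.01,.058)),(st,rect(0,.13,.08,.05)),(st,circ(.07,.033,.05)),(st,rect(-.1,.017,.03,.07)),(pl,circ(0,.016,.07))]
tiles=[]
for n,boxes in((t,[(300,145,66,88),(145,130,80,106),(240,195,60,80)]),(s,[(145,155,66,88),(285,165,100,100),(225,140,60,80)])):
  im=camera(n);k=5;I=cv2.resize(im,None,fx=k,fy=k,interpolation=cv2.INTER_CUBIC)
  for pose,c in L:
    q=np.array([proj(n,P(pose,p)) for p in c]);cv2.polylines(I,[np.int32((q+.5)*k)],False,(0,0,255),1,cv2.LINE_AA)
  for x,y,w,h in boxes: tiles.append(cv2.resize(I[y*k:(y+h)*k,x*k:(x+w)*k],(266,int(266*h/w)))[:300])
tiles=[cv2.copyMakeBorder(q,0,300-len(q),0,0,cv2.BORDER_CONSTANT) for q in tiles]
cv2.imwrite("pics/fit1.png",np.vstack([np.hstack(tiles[:3]),np.hstack(tiles[3:])]))
E
```

```text
[ 0.5604 -0.2485 -0.0804] -4.60535458924668 [-3.7  1.5 -3.4  0.3  1.2  0.2  0.7  1.2 -1.1  0.4 -1.   0.2]
[0.587  0.2101 0.2682] 15.36462846946669 [-0.2  1.8  0.1 -2.9 -1.1 -1.  -0.1  0.9 -0.1  0.4 -3.4  3.8]
```

View pics/fit1.png

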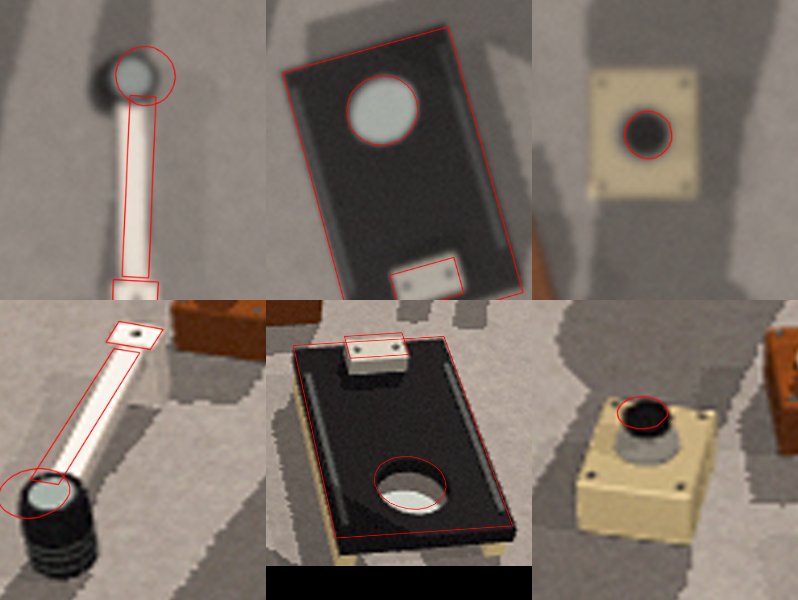

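The stage fits well, and the cream plunger box is confirmed. The bracket overlay is off at the barrel, by about 17 tile px in top view. I'll refit it from the bright bar and compute the first moves.

```bash
cat > go.py <<'E'
import sys
from h import *
def go(x,y,z,yaw):
    o=sensors.get_obs();R=cv2.Rodrigues(np.zeros(3))[0]
    from scipy.spatial.transform import Rotation as Q
    R=Q.from_euler("xyz",o["tcp_rot"],degrees=True);G=Q.from_euler("xyz",[180,0,yaw],degrees=True)
    s=R.inv().apply(np.array([x,y,z])-o["ee_pos"])/.3;w=(R.inv()*G).as_rotvec()/np.pi
    print("shift",np.round(s,4),"turn",np.round(w,4),"t",o["time"])
if __name__=="__main__": go(*map(float,sys.argv[1:]))
E
python3 - <<'E'
from fit import *
t,s="top","scene"
for n,(x0,y0,x1,y1) in((t,(318,160,350,228)),(s,(150,155,190,212))):
  im=camera(n)[y0:y1,x0:x1].astype(int);m=np.uint8((im.min(2)>185)*255)
  k,l,st,c=cv2.connectedComponentsWithStats(m);i=1+st[1:,4].argmax();p=np.argwhere(l==i)[:,::-1]+[x0,y0]
  print(n,st[i],cv2.minAreaRect(np.float32(p)))
  if n==t:
    for r in range(p[:,1].min(),p[:,1].max()+1,4): q=p[p[:,1]==r,0];print(r,q.min(),q.max(),ray(t,((q.min()+q.max())/2,r),.058)[:2])
br=fit([(t,[.085,0,.062],(331.3,163.9)),(s,[.085,0,.062],(157,203)),(t,[-.085,0,.06],(332.5,219)),(s,[-.085,0,.06],(178.3,163.3))],[.56,-.24,0])
np.save("br.npy",br);print(P(br,[.038,0,.049]))
from go import go
go(.46,-.034,.231,90)
E
```

```text
top [ 11  12  10  51 296] ((333.5, 197.0), (50.0, 9.0), 90.0)
172 331 333 [ 0.619  -0.2441]
176 330 334 [ 0.6064 -0.2437]
180 330 335 [ 0.5939 -0.2448]
184 330 335 [ 0.5814 -0.2444]
188 330 335 [ 0.569  -0.2439]
192 330 335 [ 0.5566 -0.2435]
196 330 335 [ 0.5442 -0.243 ]
200 330 334 [ 0.5319 -0.241 ]
204 330 335 [ 0.5195 -0.2421]
208 331 335 [ 0.5072 -0.2432]
212 331 335 [ 0.4949 -0.2428]
216 329 337 [ 0.4826 -0.2423]
220 329 338 [ 0.4704 -0.2434]
scene [  8   6  27  38 284] ((170.40000915527344, 179.1999969482422), (9.838698387145996, 42.93250274658203), 26.56505012512207)
[ 0.5593 -0.2419 -0.0168] -0.9601319305394089 [ 0.5 -0.2  0.4 -0.1  0.1 -0.3  0.2 -0.2]
[np.float64(0.5973001695348763), np.float64(-0.24250522487304949), 0.049]
shift [-1.5293  1.5072  0.001 ] turn [-0.      0.     -0.0868] t 1.4
```

send_rows:
  plan:
    - [[-0.76, 0.75, 0], [0, 0, 0], 1]
    - [[-0.76, 0.75, 0], [0, 0, 0], 1]
    - [[-0.76, 0.75, 0], [0, 0, 0], 1]
    - [[-0.76, 0.75, 0], [0, 0, 0], 1]
    - [[-0.76, 0.75, 0], [0, 0, 0], 1]
    - [[-0.76, 0.75, 0], [0, 0, 0], 1]
    - [[-0.76, 0.75, 0], [0, 0, 0], 1]
    - [[-0.76, 0.75, 0], [0, 0, 0], 1]
  force: 60

```text
time: 2.2
ee_pos: [0.3044, 0.2475, 0.2317]
tcp_rot: [179.9, -0.0, 74.1]
wrist_force: [0.9, 0.8, 0.2]
opening: -0.0001
```

send_rows:
  plan:
    - [[-0.77, 0.757, 0], [0, 0, -0.087], 1]
    - [[-0.77, 0.757, 0], [0, 0, -0.087], 1]
    - [[-0.77, 0.757, 0], [0, 0, -0.087], 1]
    - [[-0.77, 0.757, 0], [0, 0, -0.087], 1]
    - [[-0.77, 0.757, 0], [0, 0, -0.087], 1]
    - [[-0.77, 0.757, 0], [0, 0, -0.087], 1]
    - [[-0.77, 0.757, 0], [0, 0, -0.087], 1]
    - [[-0.77, 0.757, 0], [0, 0, -0.087], 1]
    - [[-0.77, 0.757, 0], [0, 0, -0.087], 1]
    - [[-0.77, 0.757, 0], [0, 0, -0.087], 1]

```text
time: 3.2
ee_pos: [0.4597, -0.0331, 0.2313]
tcp_rot: [-180.0, -0.0, 90.1]
wrist_force: [0.2, 0.1, -1.0]
opening: -0.0
```

```bash
python3 go.py .46 -.034 .09 89; python3 go.py .46 -.034 .057 89
```

```text
shift [-0.0032  0.0011  0.471 ] turn [-0.0001 -0.0001  0.006 ] t 3.2
shift [-0.0033  0.0011  0.581 ] turn [-0.0001 -0.0001  0.006 ] t 3.2
```

send_rows:
  plan:
    - [[-0.003, 0.001, 0.16], [0, 0, 0.006], 1]
    - [[-0.003, 0.001, 0.3], [0, 0, 0.006], 1]
    - [[-0.003, 0.001, 0.43], [0, 0, 0.006], 1]
    - [[-0.003, 0.001, 0.5], [0, 0, 0.006], 1]
    - [[-0.003, 0.001, 0.53], [0, 0, 0.006], 1]
    - [[-0.003, 0.001, 0.55], [0, 0, 0.006], 1]
    - [[-0.003, 0.001, 0.565], [0, 0, 0.006], 1]
    - [[-0.003, 0.001, 0.575], [0, 0, 0.006], 1]
    - [[-0.003, 0.001, 0.58], [0, 0, 0.006], 1]
    - [[-0.003, 0.001, 0.58], [0, 0, 0.006], 1]

```text
time: 4.2
ee_pos: [0.4608, -0.0345, 0.0588]
tcp_rot: [179.9, -0.1, 89.0]
wrist_force: [-3.4, 4.8, 7.7]
opening: -0.0002
```

send_rows:
  plan:
    - [[0, 0, 0.004], [0, 0, 0], 1]
    - [[0, 0, 0.008], [0, 0, 0], 1]
    - [[0, 0, 0.008], [0, 0, 0], 1]
    - [[0, 0, 0.008], [0, 0, 0], 1]

```text
time: 4.6
ee_pos: [0.461, -0.0346, 0.0578]
tcp_rot: [179.8, -0.0, 89.0]
wrist_force: [-6.9, 3.5, 19.0]
opening: 0.0003
```

```bash
python3 - <<'E'
from h import *
o=sensors.get_obs();print(o["ee_pos"],o["wrist_force"])
im=camera("scene");cv2.imwrite("pics/press.png",cv2.resize(im[110:230,190:350],(800,600),interpolation=cv2.INTER_CUBIC))
E
```

```text
[ 0.46101161 -0.03459398  0.05783637] [-6.92381722  3.46330513 18.95309611]
```

View pics/press.png

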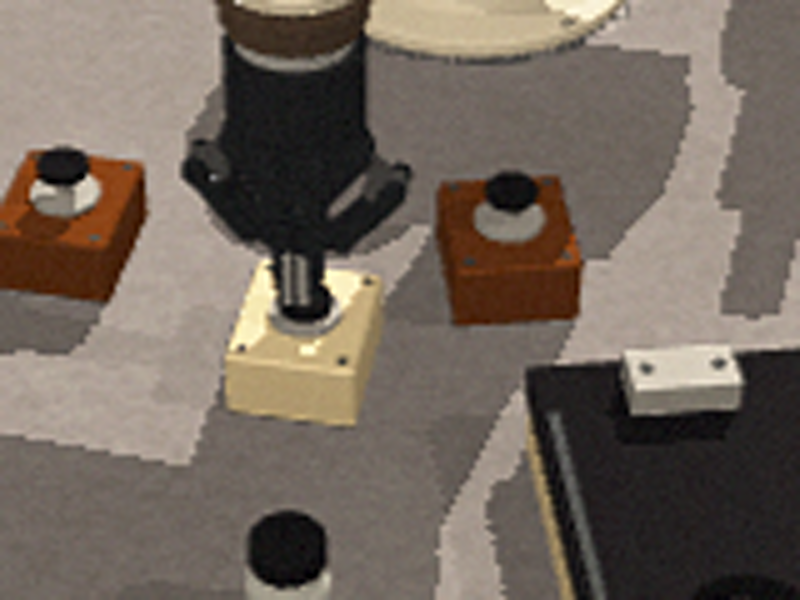

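The plunger is fully down: 19 N at z = 0.058. The cream box's head sits in its collar at (300,300). Next I lift and go over to the bracket.

send_rows:
  plan:
    - [[0, 0, -0.1], [0, 0, 0], 1]
    - [[0, 0, -0.25], [0, 0, 0], 1]
    - [[0, 0, -0.4], [0, 0, 0], 0.5]
    - [[0, 0, -0.4], [0, 0, 0], -0.3]
    - [[0, 0, -0.4], [0, 0, 0], -1]

```text
time: 5.15
ee_pos: [0.4613, -0.0351, 0.1768]
tcp_rot: [179.8, 0.0, 89.0]
wrist_force: [0.4, 0.6, -0.6]
opening: 0.0432
```

```bash
python3 go.py .5965 -.2425 .14 89
```

```text
shift [-0.6828  0.4627  0.1247] turn [ 0.0013  0.0001 -0.0003] t 5.15
```

send_rows:
  plan:
    - [[-0.683, 0.463, 0], [0.001, 0, 0], -1]
    - [[-0.683, 0.463, 0], [0.001, 0, 0], -1]
    - [[-0.683, 0.463, 0], [0.001, 0, 0], -1]
    - [[-0.683, 0.463, 0], [0.001, 0, 0], -1]
    - [[-0.683, 0.463, 0], [0.001, 0, 0], -1]
    - [[-0.683, 0.463, 0], [0.001, 0, 0], -1]
    - [[-0.683, 0.463, 0.12], [0.001, 0, 0], -1]
    - [[-0.683, 0.463, 0.12], [0.001, 0, 0], -1]

```text
time: 5.95
ee_pos: [0.5932, -0.2417, 0.1331]
tcp_rot: [-179.4, -0.2, 88.9]
wrist_force: [0.1, -0.3, -1.6]
opening: 0.0855
```

```bash
python3 go.py .5965 -.2425 .029 89; python3 - <<'E'
from h import *
a=cv2.resize(camera("scene")[120:240,110:230],(400,400),interpolation=cv2.INTER_CUBIC)
b=cv2.resize(camera("top")[135:235,285:385],(400,400),interpolation=cv2.INTER_CUBIC)
cv2.imwrite("pics/pre.png",np.hstack([a,b]))
E
```

```text
shift [-0.0034  0.015   0.3468] turn [-0.0035 -0.001  -0.0004] t 5.95
```

View pics/pre.png

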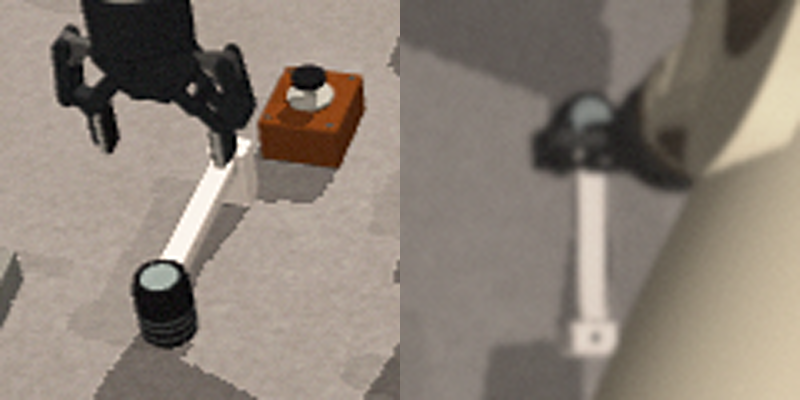

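The open jaws straddle the bar beside the barrel, which is at (165,300) in the left half. The arm was still settling when the picture was taken. I'll descend and check before closing.

send_rows:
  plan:
    - [[-0.003, 0.008, 0.08], [0, 0, 0], -1]
    - [[-0.003, 0.008, 0.16], [0, 0, 0], -1]
    - [[-0.003, 0.008, 0.22], [0, 0, 0], -1]
    - [[-0.003, 0.008, 0.28], [0, 0, 0], -1]
    - [[-0.003, 0.008, 0.31], [0, 0, 0], -1]
    - [[-0.003, 0.008, 0.33], [0, 0, 0], -1]
    - [[-0.003, 0.008, 0.35], [0, 0, 0], -1]
    - [[-0.003, 0.008, 0.35], [0, 0, 0], -1]
    - [[-0.003, 0.008, 0.35], [0, 0, 0], -1]

```text
time: 6.95
ee_pos: [0.5977, -0.2435, 0.0346]
tcp_rot: [-179.9, 0.0, 89.0]
wrist_force: [0.3, 1.1, 0.3]
opening: 0.0852
```

```bash
python3 go.py .5965 -.2425 .029 89; python3 - <<'E'
from h import *
print(sensors.get_obs()["wrist_force"])
a=cv2.resize(camera("scene")[150:240,130:220],(400,400),interpolation=cv2.INTER_CUBIC)
b=cv2.resize(camera("top")[145:235,295:385],(400,400),interpolation=cv2.INTER_CUBIC)
cv2.imwrite("pics/low.png",np.hstack([a,b]))
E
```

```text
shift [ 0.0033 -0.0039  0.0186] turn [-0.0008  0.0001 -0.0003] t 6.95
[0.3320054  1.10194493 0.32489039]
```

View pics/low.png

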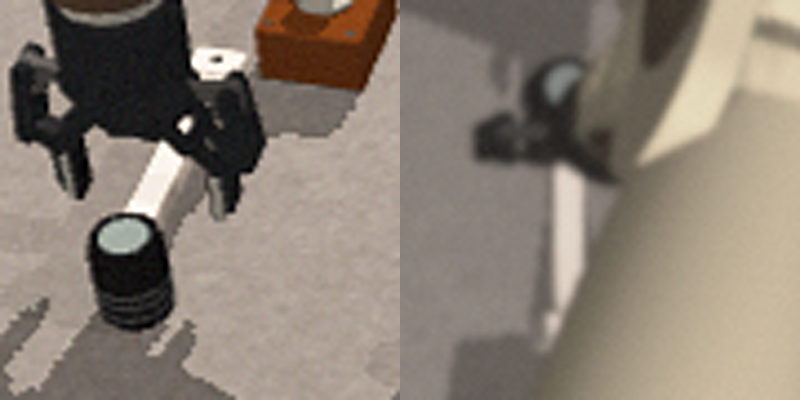

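The fingers are either side of the bar, just foot-side of the barrel, with no contact. I'll lower the last 5 mm and close.

send_rows:
  plan:
    - [[0.003, -0.004, 0.018], [0, 0, 0], -1]
    - [[0.003, -0.004, 0.018], [0, 0, 0], -0.4]
    - [[0.003, -0.004, 0.018], [0, 0, 0], 0.2]
    - [[0.003, -0.004, 0.018], [0, 0, 0], 0.5]
    - [[0.003, -0.004, 0.018], [0, 0, 0], 1]
    - [[0.003, -0.004, 0.018], [0, 0, 0], 1]
    - [[0.003, -0.004, 0.018], [0, 0, 0], 1]
    - [[0.003, -0.004, 0.018], [0, 0, 0], 1]
    - [[0.003, -0.004, 0.018], [0, 0, 0], 1]
  force: 100

```text
time: 7.95
ee_pos: [0.5963, -0.2427, 0.0289]
tcp_rot: [-179.8, 0.0, 88.9]
wrist_force: [-0.3, -2.3, 4.3]
opening: 0.0184
```

send_rows:
  plan:
    - [[0, 0, -0.04], [0, 0, 0], 1]
    - [[0, 0, -0.08], [0, 0, 0], 1]
    - [[0, 0, -0.14], [0, 0, 0], 1]
    - [[0, 0, -0.2], [0, 0, 0], 1]
    - [[0, 0, -0.3], [0, 0, 0], 1]
    - [[0, 0, -0.4], [0, 0, 0], 1]
    - [[0, 0, -0.45], [0, 0, 0], 1]
    - [[0, 0, -0.45], [0, 0, 0], 1]
    - [[0, 0, -0.45], [0, 0, 0], 1]

```text
time: 8.85
ee_pos: [0.5966, -0.2424, 0.1631]
tcp_rot: [-179.8, -0.0, 89.0]
wrist_force: [1.0, 0.9, -5.0]
opening: 0.0183
```

```bash
python3 - <<'E'
from h import *
o=sensors.get_obs();print(o["ee_pos"],o["wrist_force"],o["torque"])
a=cv2.resize(camera("scene")[120:240,110:230],(400,400),interpolation=cv2.INTER_CUBIC)
b=cv2.resize(camera("top")[130:230,295:395],(400,400),interpolation=cv2.INTER_CUBIC)
cv2.imwrite("pics/lift.png",np.hstack([a,b]))
E
```

```text
[ 0.59655209 -0.24236758  0.16314682] [ 1.02120284  0.88593743 -4.97687806] [ 0.02865912  0.04584793 -0.01586956]
```

View pics/lift.png

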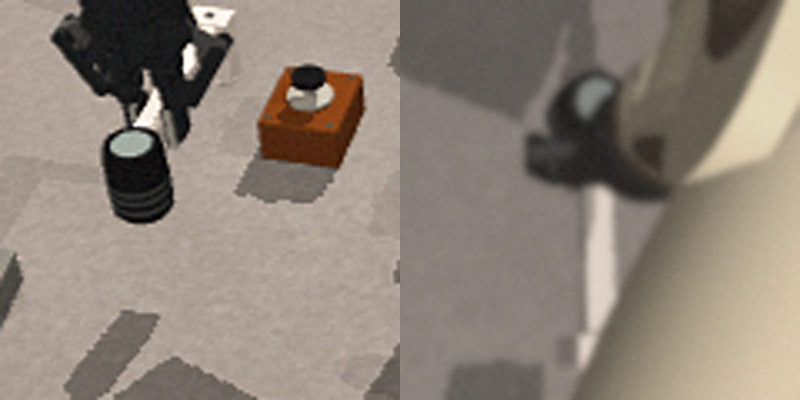

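The bracket is lifted: opening is 18 mm, about 5 N of weight, and it looks level with the barrel hanging at (138,175). I'll carry it across at height.

```bash
python3 go.py .6084 .2160 .185 105.36
```

```text
shift [ 1.528   0.0128 -0.0756] turn [-0.0016 -0.0005 -0.0911] t 8.95
```

send_rows:
  plan:
    - [[0.02, 0, -0.03], [0, 0, 0], 1]
    - [[0.06, 0, -0.075], [0, 0, 0], 1]
    - [[0.12, 0.002, -0.075], [0, 0, 0], 1]
    - [[0.2, 0.003, -0.075], [0, 0, -0.005], 1]
    - [[0.29, 0.004, -0.075], [0, 0, -0.01], 1]
    - [[0.39, 0.005, -0.075], [0, 0, -0.018], 1]
    - [[0.49, 0.006, -0.075], [0, 0, -0.026], 1]
    - [[0.59, 0.006, -0.075], [0, 0, -0.034], 1]
    - [[0.68, 0.006, -0.075], [0, 0, -0.042], 1]
    - [[0.76, 0.006, -0.075], [0, 0, -0.048], 1]

```text
time: 9.95
ee_pos: [0.6023, -0.0116, 0.1865]
tcp_rot: [-179.9, -0.0, 97.7]
wrist_force: [-0.0, -0.2, -4.9]
opening: 0.0185
```

```bash
python3 go.py .6084 .2160 .185 105.36
```

```text
shift [0.7491 0.1223 0.0051] turn [-0.0007 -0.0003 -0.0424] t 9.95
```

send_rows:
  plan:
    - [[0.09, 0.015, 0], [0, 0, -0.005], 1]
    - [[0.18, 0.03, 0], [0, 0, -0.01], 1]
    - [[0.27, 0.045, 0], [0, 0, -0.016], 1]
    - [[0.36, 0.06, 0], [0, 0, -0.022], 1]
    - [[0.45, 0.075, 0], [0, 0, -0.028], 1]
    - [[0.54, 0.09, 0], [0, 0, -0.033], 1]
    - [[0.62, 0.103, 0], [0, 0, -0.037], 1]
    - [[0.68, 0.112, 0], [0, 0, -0.04], 1]
    - [[0.72, 0.118, 0], [0, 0, -0.042], 1]
    - [[0.745, 0.122, 0], [0, 0, -0.042], 1]

```text
time: 10.95
ee_pos: [0.6091, 0.213, 0.186]
tcp_rot: [-179.8, -0.1, 105.2]
wrist_force: [-0.8, 0.1, -4.4]
opening: 0.0182
```

```bash
python3 go.py .6084 .2160 .149 105.36
```

```text
shift [0.01   0.0008 0.1234] turn [-0.001  -0.0003 -0.0008] t 10.95
```

send_rows:
  plan:
    - [[0.005, 0.001, 0.02], [0, 0, 0], 1]
    - [[0.008, 0.001, 0.04], [0, 0, 0], 1]
    - [[0.008, 0.001, 0.06], [0, 0, 0], 1]
    - [[0.008, 0.001, 0.08], [0, 0, 0], 1]
    - [[0.008, 0.001, 0.1], [0, 0, 0], 1]
    - [[0.008, 0.001, 0.11], [0, 0, 0], 1]
    - [[0.008, 0.001, 0.115], [0, 0, 0], 1]
    - [[0.008, 0.001, 0.115], [0, 0, 0], 1]
    - [[0.008, 0.001, 0.115], [0, 0, 0], 1]
    - [[0.008, 0.001, 0.115], [0, 0, 0], 1]

```text
time: 11.95
ee_pos: [0.6091, 0.2143, 0.1518]
tcp_rot: [-179.9, -0.1, 105.2]
wrist_force: [0.5, -0.6, -3.9]
opening: 0.0185
```

```bash
python3 - <<'E'
from fit import *
o=sensors.get_obs();print(o["ee_pos"],o["tcp_rot"],o["wrist_force"],o["torque"],o["opening"])
e=o["ee_pos"];a=np.radians(o["tcp_rot"][2]-90);z0=e[2]-.029
br=[e[0]-.0372*np.cos(a),e[1]-.0372*np.sin(a),a];st=np.load("p.npy")[1]
for n,b,q in(("barrel",.085,.07),("foot",-.085,-.1)): print(n,np.hypot(*(np.array(P(br,[b,0,0]))-P(st,[q,0,0]))[:2]))
A=np.linspace(0,2*np.pi,25);circ=lambda c,r,z:[[c+r*np.cos(i),r*np.sin(i),z] for i in A]
rect=lambda c,hx,hy,z:[[c+hx*i,hy*j,z] for i,j in((-1,-1),(1,-1),(1,1),(-1,1),(-1,-1))]
L=[(br,circ(.085,.023,z0+.062)),(br,circ(.085,.023,z0)),(br,rect(-.085,.012,.017,z0+.06)),(br,rect(-.085,.012,.017,z0)),(st,circ(.07,.033,.05)),(st,rect(-.1,.017,.03,.07))]
T=[]
for n,(x,y) in(("scene",(270,130)),("top",(125,125))):
  im=camera(n);k=4;I=cv2.resize(im,None,fx=k,fy=k,interpolation=cv2.INTER_CUBIC)
  for m in("bracket_barrel","bracket_foot"): print(n,m,[(round(r["p"],2),r["point"]) for r in place_of(m,n)[:2]],proj(n,P(br,[.085 if "bar" in m else -.085,0,z0])))
  for pose,c in L: cv2.polylines(I,[np.int32((np.array([proj(n,P(pose,p)) for p in c])+.5)*k)],False,(0,0,255),1,cv2.LINE_AA)
  T.append(I[y*k:y*k+500,x*k:x*k+400])
cv2.imwrite("pics/hold.png",np.hstack(T))
E
```

```text
[0.6091 0.2143 0.1518] [-179.8555   -0.0536  105.151 ] [ 0.4715 -0.6175 -3.8603] [ 0.0074  0.0502 -0.007 ] 0.01851380738763625
barrel 0.0020508108475556907
foot 0.0014230010409774217
scene bracket_barrel [(0.67, [342.4, 212.4])] [341.5484 212.4025]
scene bracket_foot [(0.77, [327.8, 166.7]), (0.27, [331.5, 223.5])] [327.5534 166.6409]
top bracket_barrel [(0.63, [177.7, 160.6])] [175.3613 157.7446]
top bracket_foot [(0.6, [191.8, 216.2])] [190.5589 214.1762]
```

View pics/hold.png

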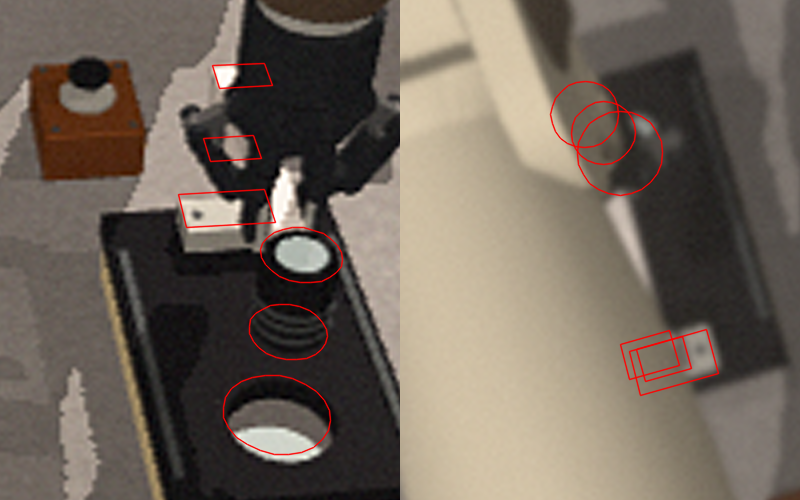

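In the scene view the barrel overlay (300,255) and the foot (225,78) match the picture. The networks agree to within about 1 px in the scene view. The top view is mostly hidden by the arm, but the visible bar and block fit. I'll do a last rest check, then hand in.

send_rows:
  plan:
    - [[0, 0, 0], [0, 0, 0], 1]
    - [[0, 0, 0], [0, 0, 0], 1]
    - [[0, 0, 0], [0, 0, 0], 1]
    - [[0, 0, 0], [0, 0, 0], 1]
    - [[0, 0, 0], [0, 0, 0], 1]

```text
time: 12.75
ee_pos: [0.609, 0.2142, 0.1514]
tcp_rot: [-179.8, -0.0, 105.2]
wrist_force: [-0.5, -0.6, -4.9]
opening: 0.0183
```

```bash
python3 - <<'E'
from h import *
o=sensors.get_obs();print(o["time"],o["ee_pos"],o["tcp_rot"],np.abs(o["qd"]).max(),o["wrist_force"],o["opening"])
if np.abs(o["qd"]).max()<2 and o["opening"]>.015: print(bot.job_done())
E
```

```text
12.75 [0.60896883 0.21419671 0.15143483] [-1.79825821e+02 -4.86762485e-02  1.05151108e+02] 0.12399786883456522 [-0.45997725 -0.5543932  -4.9376373 ] 0.018315692673615512
the job is handed in; nothing more can be done
None
```

I pushed the cream shutter box's plunger fully down (tip at z = 0.058 m, 19 N against the stop). I then gripped the bracket about 37 mm from its bar centre towards the barrel, with 100 N. The job was handed in at 12.75 s with the bracket still held over the stage; it reported no verdict.

- **Alignment:** The last check put barrel and foot about 2 mm horizontally from the opening and the block. That assumes the bracket did not shift in the grip. The scene camera confirms it, with the networks within about 1 px of the predicted barrel and foot.
- **Height and level:** Tool height puts the undersides at about 0.122 m, about 5 cm above the block. The tool was within 0.2° of vertical and the bracket looked level in the scene view.
- **Rest and grip:** The arm was at rest, with joint speeds under 0.13°/s. The opening was 18 mm and the wrist carried about 5 N.
- **What disagreed or was not checked:**
  - The networks' first reading of the bracket's bar centre was about 3.5 px off, so I refitted it from the pictures.
  - In the final top view the arm hid most of the bracket, and the networks' points there differed by 2–4 px from the prediction.
  - I did not re-measure the bystanders at the end. No contact with them showed.

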